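Load the counter's ticket stand

ROBOT

A 7-joint arm with a two-finger parallel gripper is mounted at the origin on a cart in front of the work surface, level with it; the furniture and walls round the work are solid. World frame = base frame: x ahead of the robot, y to its left, z up, the work surface at z = 0. Lengths are in mm, angles in rad, forces in N, time in s.
With the tool pointing down it reaches from about 400 to 875 mm from the base axis. Payload 4.4 kg.
Tool frame: the origin (TCP) lies at the very end of the fingers, on their centre line; the grasp point (between the pads) lies 19 mm behind it; y points along the fingers, x is the direction in which the jaws open and shut, and the axes are right-handed (so a half turn about y gives the same grasp; the last joint's range is limited). The gripper opens to 85 mm and grips with 20 to 120 N. Pads are 22 mm wide; open, the fingers measure 114 mm over their backs; the gripper's body (76 mm by 85 mm) begins 54 mm behind the grasp point. The pads swing forward as they close: fully open they stand 13 mm farther back than shut.
Start: joints at [-1.214, 0.628, 0.038, 1.517, -0.027, 0.996, -0.02], TCP at [266.684, 592.788, 231.313] pointing down, gripper open.
Joint ranges: [-3.06, 3.06], [-0.37, 2.12], [-1.25, 1.32], [0.18, 2.47], [-1.1, 4.24], [0.23, 1.98], [-2.94, 2.94]. Speed limits (rad/s): [2.57, 2.57, 3.14, 3.14, 3.14, 3.14, 3.14].

INTERFACE

Orientations are given as [roll, pitch, yaw] about the fixed x, y, z axes, in that order (R = Rz(yaw) Ry(pitch) Rx(roll)).
In Python, from cell import readout, eyes, finish_job gives the robot as it stands. The module is installed in compiled form; this text tells all that it offers.
- The arm moves only by the tool apply_moves, never from a script. Its argument "commands" is a list that holds one entry, the list of rows, each a list of 6 numbers: the shift along the tool's x, y, z in units of 0.04 m (1.0 is 0.04 m), then the turn, a rotation vector about the tool's x, y, z in units of 5 degrees (1.0 is 5 degrees). A call has 1 to 8 rows; each row shifts and turns the pose as measured when the row begins, along the tool's axes as they then stand; what a row does not reach is not made up. A row lasts 1/12 s, in which the tool goes at most 41.7 mm and 7.16 degrees, less where a joint would pass 70% of its speed; a pose out of reach is approached as far as the arm can. A call with a number of a shift or a turn outside -1 to 1 is refused whole. A call with a gripper value outside its range is refused whole. "claw" is the finger opening in mm, from 0 to 85.4, set as the call begins (left out, the last holds). The fingers move at their own pace and stop on an object; the grip force is fixed at half the most. Time passes only in rows, so rows that do not move let the fingers close. It gives the time, the measured TCP pose, the force and the opening at its end, in the units of the state.
- readout.read_state(): the state, without advancing time (a new reading comes with each control period).
- eyes.get_image(name): name is "side" or "top" or "wrist"; returns a dict with "image" (400x640x3 uint8, red, green, blue), "mtx" (3x3 intrinsics, pixels), "rvec" (rotation vector, rad) and "tvec" (3), from world to camera coordinates, as OpenCV has them. Camera axes: x right, y down, z forward; pixel columns grow to the right and rows downward; lengths in mm; the calibration is good to about 2 mm. The wrist camera is an equidistant fisheye: a pixel r from the principal point sees the ray r / f radians off the axis. A picture is of the moment at which its call begins. There is no depth.
- finish_job(): hands the job in, once; it reports no verdict.
The state is a dict: "clock": time; "qpos": joint angles; "qd": joint speeds; "tau": joint torques, N m; "eef_pos": TCP position; "tool_rot": TCP orientation; "force": force on the tool from outside, world axes, zero at the start; "torque": the same for the moment, N m; "width": finger opening in mm.
Only numpy, scipy, OpenCV 4.12 (cv2) and the standard library are available. Lean on these libraries where they do the work, as an engineer would, in place of code of your own. Each camera call takes 0.05 s, during which the arm holds its last target. There are 200 camera calls.

TASK

The dark metal stand on the counter is empty. Take the ticket pad with the blue top out of its wooden block and slide it, upright as it is, down into the slot of the stand until it sits on the slot's floor; then let go. Leave the pad with the red top in its block.

Things in the scene. Friction and masses are not known exactly. Their poses are not given: they have to be found in the camera images.
- blue_pad_center (a point): centre of the ticket pad with blue tape over its top 24 mm and a blue heading: a stiff slab 160 mm tall, 105 mm wide, 13 mm thick, about 0.12 kg, upright on a short edge, heading at the top. Its z axis is level, through the thickness; x is vertical, along the 160 mm; y along the width. The upper 114 mm stand free of its block and can be gripped across the thickness
- blue_groove (a point): middle of the groove's floor in the fixed wooden block that holds the blue pad, 6 mm above the counter. Block 56 x 100 mm at its foot, 46 mm high; groove 16 mm wide, 40 mm deep. x: level, across the groove; y: along it; z up. The pad comes out straight upward
- red_pad_center (a point): centre of the other ticket pad, red tape over its top and a red heading; same size, axes and kind of block; to be left alone. The two pads may stand in either place
- slot_floor (a point): middle of the slot's floor in the fixed dark metal stand, 8 mm above the counter. x: level, across the slot; y: level, along it; z up. Slot 18 mm wide (x), 132 mm long between end walls, 52 mm deep; above it, 52 to 77 mm over the floor, two lips flare to a mouth 44 mm wide. Base 84 x 156 mm. With the pad fully in, the pad's centre is 80 mm above this point
Mind the look-alikes: they are no part of the job. What is shaped like the part that bears blue_pad_center but pink is not meant.

How it is judged:
By the outcome, as a careful person would: the job done as asked, in the order asked, and still so for the second after the job is handed in, with the robot touching nothing.
It also fails if it takes over 38 s, if anything falls off the work surface, if the arm or the gripper's body presses on something with over 40 N, if the wrist force passes 120 N, or if a joint passes its speed limit or range.

## Working session

There is one attempt and no reset: what is moved stays moved. The work goes in short steps, Python scripts to look and compute and a tool call to move; the robot and the scene stay as the last step left them, time stands still between calls to the robot, and variables do not carry over. Pictures are saved under pics/ and viewed, about 8 in all and at most 12, crops included, and the job is handed in when it is done.

Besides the shell and the picture viewer there is one more tool, called after ">>>" by a JSON object that holds its "method" and its "body", one argument or row to a line. apply_moves: Moves the arm, as the interface text tells. Shifts and turns lie within -1 to 1; 1 stands for 0.04 m of shift or 5 degrees of turn. Its arguments: {"type":"object","properties":{"commands":{"type":"array"},"claw":{"type":"number"}},"required":["commands"]}

```bash
mkdir -p pics; cat > h.py <<'E'
import numpy as np, cv2
from cell import readout, eyes, finish_job
def snap(n,tag):
    d=eyes.get_image(n); cv2.imwrite(f'pics/{tag}.png',d['image'][:,:,::-1])
    np.savez(f'pics/{tag}.npz',**{k:d[k] for k in('image','mtx','rvec','tvec')}); return d
def ld(tag): return np.load(f'pics/{tag}.npz')
def RT(d): return cv2.Rodrigues(np.array(d['rvec'],float))[0],np.array(d['tvec'],float).ravel()
def ray(d,u,v):
    R,t=RT(d);K=np.array(d['mtx']);r=R.T@np.linalg.solve(K,[u,v,1.]);return -R.T@t,r
def atz(d,u,v,z):
    c,r=ray(d,u,v);return c+r*(z-c[2])/r[2]
def proj(d,P):
    return cv2.projectPoints(np.array(P,float).reshape(-1,1,3),np.array(d['rvec'],float),np.array(d['tvec'],float),np.array(d['mtx'],float),None)[0].reshape(-1,2)
E
python3 - <<'E'
from h import *
for n in('side','top'):
    d=snap(n,n+'0'); R,t=RT(d); print(n,(-R.T@t).round(),R[2].round(2),np.array(d['mtx']).round(1).tolist())
s=readout.read_state(); print({k:np.round(s[k],3) for k in s})
a=cv2.imread('pics/side0.png');b=cv2.imread('pics/top0.png')
E
```

```text
side [ 328. -792.  605.] [ 0.21  0.83 -0.52] [[413.6, 0.0, 322.0], [0.0, 413.6, 191.5], [0.0, 0.0, 1.0]]
top [ 338.   43. 1233.] [ 0.17  0.02 -0.98] [[368.0, 0.0, 315.7], [0.0, 368.0, 200.7], [0.0, 0.0, 1.0]]
{'clock': np.float64(0.1), 'qpos': array([-1.214,  0.629,  0.038,  1.518, -0.027,  0.996, -0.02 ]), 'qd': array([-0.001, -0.003,  0.   , -0.003, -0.003, -0.001,  0.001]), 'tau': array([ 2.0000e-03, -5.6453e+01,  1.2300e+00, -1.9398e+01,  1.1000e-02,
        5.0000e-03,  0.0000e+00]), 'eef_pos': array([266.461, 592.292, 230.489]), 'tool_rot': array([-1.571,  0.002,  1.148]), 'force': array([ 0.002,  0.389, -0.659]), 'torque': array([-0.007,  0.022,  0.005]), 'width': np.float64(85.505)}
```

View pics/side0.png

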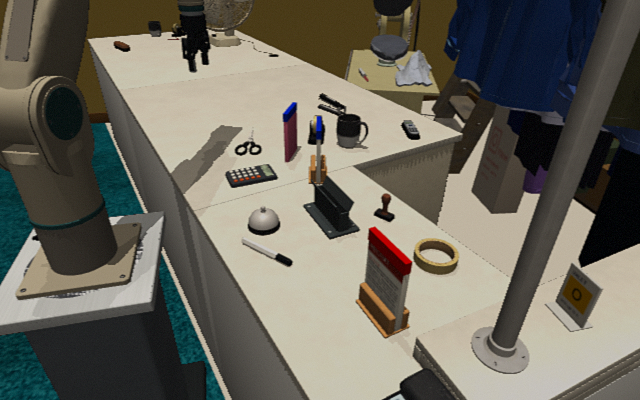

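View pics/top0.png

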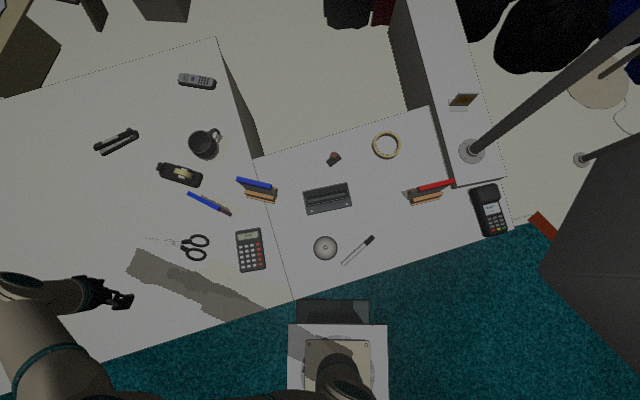

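Side view: the blue-topped pad in its wooden block is at (319,150), a pink pad with a blue top and no block at (291,130), the red pad at (388,280), and the empty dark stand at (332,208). In the top view these are at (257,190), (209,203), (430,190) and (328,198). Candidates for the blue pad are (319,150) and (291,130). The second is the pink look-alike, so I choose (319,150) and check it in a close crop.

```bash
python3 - <<'E'
import cv2,numpy as np
s=cv2.imread('pics/side0.png')[90:245,270:370];t=cv2.imread('pics/top0.png')[165:225,180:360]
s=cv2.resize(s,None,fx=3.8,fy=3.8,interpolation=cv2.INTER_CUBIC);t=cv2.resize(t,None,fx=4.4,fy=4.4,interpolation=cv2.INTER_CUBIC)
cv2.imwrite('pics/cs.png',s);cv2.imwrite('pics/ct.png',np.clip(t*1.6,0,255).astype('uint8'))
E
```

```text
(no output)
```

View pics/cs.png

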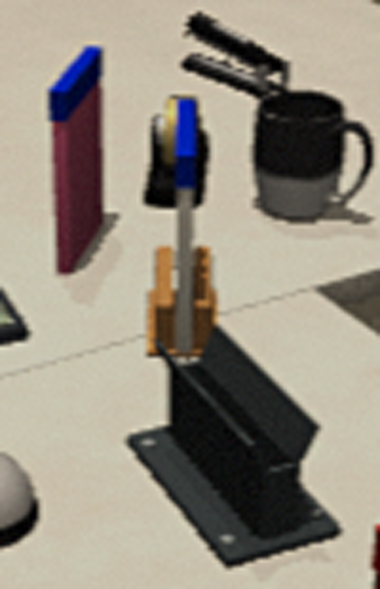

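View pics/ct.png

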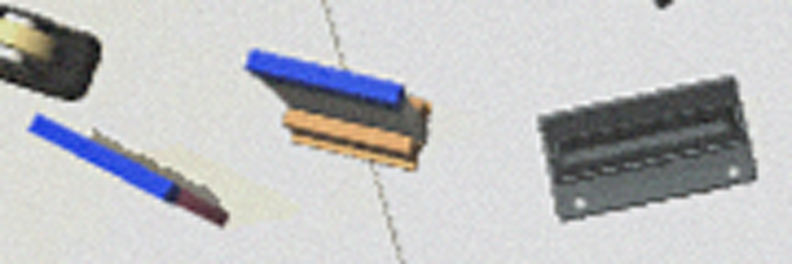

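```bash
cat >> h.py <<'E'
from scipy.optimize import minimize, least_squares
def box(cx,cy,yaw,lx,ly,z0,z1):
    c,s=np.cos(yaw),np.sin(yaw)
    return np.array([[cx+c*a*lx/2-s*b*ly/2,cy+s*a*lx/2+c*b*ly/2,z] for a in(-1,1) for b in(-1,1) for z in(z0,z1)])
def hullmask(d,P,off,sz,k=8):
    p=(proj(d,P)-off+.5)*k
    m=np.zeros((sz[1]*k,sz[0]*k),np.uint8);cv2.fillConvexPoly(m,cv2.convexHull(p.astype(np.float32)).round().astype(int),1)
    return cv2.resize(m.astype(np.float32),sz,interpolation=cv2.INTER_AREA)
def colmask(d,hue):
    h=cv2.cvtColor(d['image'],cv2.COLOR_RGB2HSV).astype(int)
    if hue=='b': return ((abs(h[...,0]-118)<12)&(h[...,1]>130)&(h[...,2]>50)).astype(np.float32)
E
python3 - <<'E'
from h import *
T,S=ld('top0'),ld('side0')
views=[(T,(228,168),(54,36)),(S,(312,108),(14,36))]
ms=[colmask(d,'b')[o[1]:o[1]+z[1],o[0]:o[0]+z[0]] for d,o,z in views]; print([m.sum() for m in ms])
print(atz(T,257,184,166))
def cost(p,each=False,sel=(0,1)):
    e=[np.abs(hullmask(views[i][0],box(p[0],p[1],p[2],13,105,142,166),views[i][1],views[i][2])-ms[i]).sum()/ms[i].sum() for i in sel]
    return e if each else sum(e)
x0=atz(T,257,184,166)
for sel in((0,1),(0,),(1,)):
    best=min((minimize(cost,[x0[0],x0[1],y],args=(False,sel),method='Nelder-Mead',options=dict(initial_simplex=[[x0[0],x0[1],y],[x0[0]+8,x0[1],y],[x0[0],x0[1]+8,y],[x0[0],x0[1],y+.15]])) for y in(-.5,-.25,0,.25)),key=lambda r:r.fun)
    print(sel,best.x.round(3),best.fun,cost(best.x,True))
# stand
side=np.array([[128,440],[228,563],[340,528]])/3.8+[270,90]-.37
top=np.array([[562,220],[757,178]])/4.4+[180,165]-.39
for z in(0,4,8): print(z,[atz(S,*q,z).round(1) for q in side],[atz(T,*q,z).round(1) for q in top])
E
```

```text
[np.float32(172.0), np.float32(117.0)]
[573.77042458 243.82681022 166.        ]
(0, 1) [ 5.81203e+02  2.59097e+02 -2.58000e-01] 0.3798449635505676 [np.float32(0.24963664), np.float32(0.13020833)]
(0,) [ 5.81241e+02  2.56714e+02 -2.33000e-01] 0.20348836481571198 [np.float32(0.20348836), np.float32(0.23931624)]
(1,) [ 5.81719e+02  2.61175e+02 -2.66000e-01] 0.10483440011739731 [np.float32(0.30041787), np.float32(0.1048344)]
0 [array([506. , 106.2,   0. ]), array([539.3, -42.9,   0. ]), array([619.1, -23. ,   0. ])] [array([505. , 100.4,   0. ]), array([538.3, -49.4,   0. ])]
4 [array([504.8, 100.3,   4. ]), array([537.9, -47.9,   4. ]), array([617.2, -28.1,   4. ])] [array([504.5, 100.2,   4. ]), array([537.7, -49.1,   4. ])]
8 [array([503.6,  94.4,   8. ]), array([536.5, -52.8,   8. ]), array([615.2, -33.2,   8. ])] [array([503.9, 100. ,   8. ]), array([537. , -48.8,   8. ])]
```

```bash
cat >> h.py <<'E'
from scipy.spatial.transform import Rotation as Ro
def plan(goal,yaw,n=8,total=None,z_rot=True):
    """rows towards goal (TCP mm), tool straight down at yaw; straight line in 'total' rows, prints first n"""
    s=readout.read_state();p=np.array(s['eef_pos']);R=Ro.from_euler('xyz',s['tool_rot'])
    G=Ro.from_euler('xyz',[-np.pi/2,0,yaw])
    w=(R.inv()*G).as_rotvec(degrees=True);d=np.array(goal)-p
    total=total or max(1,int(np.ceil(max(np.abs(w).max()/5,np.linalg.norm(d)/36))))
    print('at',p.round(1),'rot',np.round(s['tool_rot'],3),'F',np.round(s['force'],1),'w',round(float(s['width']),1),'t',round(float(s['clock']),2),'rows',total,'d',d.round(1),'turn',w.round(2))
    for i in range(min(n,total)):
        sh=R.inv().apply(d/total)/40; R=R*Ro.from_rotvec(w/total,degrees=True)
        print(np.r_[sh,w/total/5].round(2).tolist())
E
python3 - <<'E'
from h import *
T=ld('top0')
a=[atz(T,180+u/4.4,165+v/4.4,160).round() for u,v in((35,125),(172,190))];print('pink',a)
plan([581,258,240],-.25,total=18)
E
```

```text
pink [array([546., 451., 160.]), array([501., 355., 160.])]
at [266.5 592.3 230.5] rot [-1.571  0.002  1.148] F [ 0.   0.4 -0.7] w 85.5 t 0.1 rows 18 d [ 314.5 -334.3    9.5] turn [ 7.00e-02  8.01e+01 -8.00e-02]
[-0.24, -0.01, -0.59, 0.0, 0.89, -0.0]
[-0.2, -0.01, -0.61, 0.0, 0.89, -0.0]
[-0.15, -0.01, -0.62, 0.0, 0.89, -0.0]
[-0.1, -0.01, -0.63, 0.0, 0.89, -0.0]
[-0.05, -0.01, -0.64, 0.0, 0.89, -0.0]
[-0.0, -0.01, -0.64, 0.0, 0.89, -0.0]
[0.05, -0.01, -0.64, 0.0, 0.89, -0.0]
[0.1, -0.01, -0.63, 0.0, 0.89, -0.0]
```

>>> {"method": "apply_moves", "body": {
  "commands": [
    [[-0.24,-0.02,-0.59,0,0.9,0],[-0.2,-0.02,-0.61,0,0.9,0],[-0.15,-0.02,-0.62,0,0.9,0],[-0.1,-0.02,-0.63,0,0.9,0],[-0.05,-0.02,-0.64,0,0.9,0],[0,-0.02,-0.64,0,0.9,0],[0.05,-0.02,-0.64,0,0.9,0],[0.1,-0.02,-0.63,0,0.9,0]]
  ]
}}

```text
clock: 0.77
eef_pos: [401.6, 441.3, 231.7]
tool_rot: [-1.569, 0.011, 0.507]
force: [0.3, -0.5, -1.2]
width: 85.6
```

```bash
python3 - <<'E'
from h import *
plan([581,258,240],-.25)
E
```

```text
at [401.6 441.3 231.7] rot [-1.569  0.011  0.507] F [ 0.3 -0.5 -1.2] w 85.6 t 0.77 rows 9 d [ 179.4 -183.3    8.3] turn [ 0.12 43.35 -0.65]
[0.19, -0.03, -0.69, 0.0, 0.96, -0.01]
[0.25, -0.03, -0.67, 0.0, 0.96, -0.01]
[0.3, -0.03, -0.65, 0.0, 0.96, -0.01]
[0.35, -0.03, -0.62, 0.0, 0.96, -0.01]
[0.4, -0.03, -0.59, 0.0, 0.96, -0.01]
[0.45, -0.03, -0.55, 0.0, 0.96, -0.01]
[0.5, -0.02, -0.51, 0.0, 0.96, -0.01]
[0.54, -0.02, -0.47, 0.0, 0.96, -0.01]
```

Tracking is about 90 to 95% per row. I carry on to the hover.

>>> {"method": "apply_moves", "body": {
  "commands": [
    [[0.19,-0.03,-0.73,0,1,0],[0.25,-0.03,-0.71,0,1,0],[0.32,-0.03,-0.69,0,1,0],[0.37,-0.03,-0.66,0,1,0],[0.42,-0.03,-0.63,0,1,0],[0.48,-0.03,-0.58,0,1,0],[0.53,-0.03,-0.54,0,1,0],[0.57,-0.03,-0.5,0,1,0]]
  ]
}}

```text
clock: 1.43
eef_pos: [568.5, 254.5, 237.3]
tool_rot: [-1.58, 0.016, -0.223]
force: [0.4, 0.7, 0.3]
width: 85.0
```

```bash
python3 - <<'E'
from h import *
plan([581,258,240],-.25)
E
```

```text
at [568.5 254.5 237.3] rot [-1.58   0.016 -0.223] F [0.4 0.7 0.3] w 85.0 t 1.43 rows 1 d [12.5  3.5  2.7] turn [ 0.55  1.54 -0.89]
[0.28, -0.07, 0.15, 0.11, 0.31, -0.18]
```

>>> {"method": "apply_moves", "body": {
  "commands": [
    [[0.28,-0.07,0.15,0.1,0.3,-0.2],[0,0,0,0,0,0]]
  ]
}}

```text
clock: 1.6
eef_pos: [586.1, 248.8, 239.6]
tool_rot: [-1.576, -0.007, -0.265]
force: [-0.4, 0.3, 0.7]
width: 85.6
```

```bash
python3 - <<'E'
from h import *
plan([581,258,240],-.25)
d=snap('wrist','w1'); R,t=RT(d); print((-R.T@t).round(),R[2].round(2),np.array(d['mtx']).round(1).tolist())
E
```

```text
at [586.1 248.8 239.6] rot [-1.576 -0.007 -0.265] F [-0.4  0.3  0.7] w 85.6 t 1.6 rows 1 d [-5.1  9.2  0.4] turn [ 0.32 -0.88  0.4 ]
[-0.18, -0.01, 0.19, 0.06, -0.18, 0.08]
[603. 317. 382.] [-0.07 -0.27 -0.96] [[309.7, 0.0, 313.2], [0.0, 309.7, 200.0], [0.0, 0.0, 1.0]]
```

View pics/w1.png

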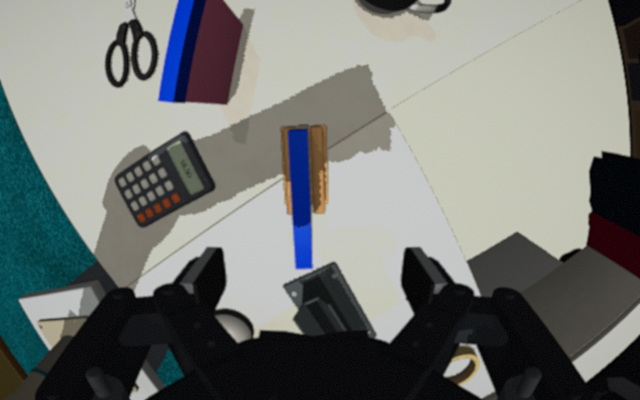

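```bash
cat >> h.py <<'E'
def projw(d,P):
    return cv2.fisheye.projectPoints(np.array(P,float).reshape(-1,1,3),np.array(d['rvec'],float).reshape(3,1),np.array(d['tvec'],float).reshape(3,1),np.array(d['mtx'],float),np.zeros(4))[0].reshape(-1,2)
_p=proj
def proj(d,P): return projw(d,P) if abs(float(d['mtx'][0][0])-309.7)<1 else _p(d,P)
def rayw(d,u,v):
    K=np.array(d['mtx']);x,y=(u-K[0,2])/K[0,0],(v-K[1,2])/K[1,1];th=np.hypot(x,y)
    R,t=RT(d);return -R.T@t,R.T@np.array([x/th*np.sin(th),y/th*np.sin(th),np.cos(th)])
def atzw(d,u,v,z):
    c,r=rayw(d,u,v);return c+r*(z-c[2])/r[2]
E
python3 - <<'E'
from h import *
T,S,W=ld('top0'),ld('side0'),ld('w1')
V=[(T,(228,168),(54,36)),(S,(312,108),(14,36)),(W,(265,110),(70,175))]
ms=[colmask(d,'b')[o[1]:o[1]+z[1],o[0]:o[0]+z[0]] for d,o,z in V]; print([m.sum() for m in ms])
def cost(p,sel,each=False):
    e=[np.abs(hullmask(V[i][0],box(p[0],p[1],p[2],13,105,p[3]-24,p[3]),V[i][1],V[i][2])-ms[i]).sum()/ms[i].sum() for i in sel]
    return e if each else sum(e)
for sel in((2,),(0,1,2),(1,2)):
    x0=np.array([581,258,-.25,166]);r=minimize(cost,x0,args=(sel,),method='Nelder-Mead',options=dict(initial_simplex=[x0,x0+[6,0,0,0],x0+[0,6,0,0],x0+[0,0,.1,0],x0+[0,0,0,4]]))
    print(sel,r.x.round(3),np.round(cost(r.x,(0,1,2),True),3))
# ends of top from wrist at z=166
print(atzw(W,298,129.5,166).round(1),atzw(W,304.5,268,166).round(1))
E
```

```text
[np.float32(172.0), np.float32(117.0), np.float32(2475.0)]
(2,) [ 5.78892e+02  2.57196e+02 -2.31000e-01  1.68638e+02] [0.348 0.211 0.054]
(0, 1, 2) [ 5.79271e+02  2.56390e+02 -2.38000e-01  1.68459e+02] [0.288 0.162 0.108]
(1, 2) [ 5.78815e+02  2.56717e+02 -2.28000e-01  1.68141e+02] [0.352 0.19  0.053]
[591.5 308.3 166. ] [567.3 204.7 166. ]
```

The wrist view shows the blue pad's top edge running from (298,130) to (304,268) in its wooden block, with the pink pad at (200,60) and the stand at (330,300). The fit puts the pad at (579, 257), yaw -0.232, top at about 168 mm (166 expected). I align above it, then descend.

```bash
python3 - <<'E'
from h import *
plan([579.3,256.7,200],-.232,total=4)
E
```

```text
at [585.1 247.4 239.3] rot [-1.579 -0.006 -0.265] F [-0.3 -1.4 -0.3] w 85.5 t 1.65 rows 4 d [ -5.8   9.3 -39.3] turn [ 0.47 -1.88  0.33]
[-0.05, 0.24, 0.05, 0.02, -0.09, 0.02]
[-0.05, 0.24, 0.05, 0.02, -0.09, 0.02]
[-0.05, 0.25, 0.05, 0.02, -0.09, 0.02]
[-0.05, 0.25, 0.05, 0.02, -0.09, 0.02]
```

>>> {"method": "apply_moves", "body": {
  "commands": [
    [[-0.06,0.25,0.06,0.02,-0.1,0.02],[-0.06,0.25,0.06,0.02,-0.1,0.02],[-0.06,0.25,0.06,0.02,-0.1,0.02],[-0.05,0.2,0.05,0.02,-0.1,0.02],[0,0,0,0,0,0]]
  ]
}}

```text
clock: 2.07
eef_pos: [571.7, 263.9, 195.2]
tool_rot: [-1.572, 0.01, -0.216]
force: [-0.1, 0.2, -0.1]
width: 85.4
```

```bash
python3 - <<'E'
from h import *
plan([579.3,256.7,112],-.232,total=5)
E
```

```text
at [571.7 263.9 195.2] rot [-1.572  0.01  -0.216] F [-0.1  0.2 -0.1] w 85.4 t 2.07 rows 5 d [  7.6  -7.2 -83.2] turn [ 0.07  0.92 -0.59]
[0.05, 0.42, -0.03, 0.0, 0.04, -0.02]
[0.05, 0.42, -0.03, 0.0, 0.04, -0.02]
[0.05, 0.42, -0.03, 0.0, 0.04, -0.02]
[0.05, 0.42, -0.03, 0.0, 0.04, -0.02]
[0.05, 0.42, -0.03, 0.0, 0.04, -0.02]
```

>>> {"method": "apply_moves", "body": {
  "commands": [
    [[0.06,0.1,-0.03,0,0.04,-0.02],[0.06,0.1,-0.03,0,0.04,-0.02]]
  ]
}}

```text
clock: 2.23
eef_pos: [574.3, 262.6, 185.9]
tool_rot: [-1.572, 0.009, -0.219]
force: [0.2, 0.6, -0.1]
width: 85.4
```

>>> {"method": "apply_moves", "body": {
  "commands": [
    [[0,0,0,0,0,0]]
  ]
}}

```text
clock: 2.32
eef_pos: [574.2, 262.1, 185.0]
tool_rot: [-1.573, 0.009, -0.22]
force: [-0.7, 0.2, -0.2]
width: 85.3
```

>>> {"method": "apply_moves", "body": {
  "commands": [
    [[0,0,0,0,0,0]]
  ]
}}

```text
clock: 2.4
eef_pos: [574.3, 262.0, 184.9]
tool_rot: [-1.573, 0.009, -0.22]
force: [0.3, 0.5, 0.2]
width: 85.3
```

>>> {"method": "apply_moves", "body": {
  "commands": [
    [[0,0,0,0,0,0]]
  ]
}}

```text
clock: 2.48
eef_pos: [574.6, 261.8, 185.1]
tool_rot: [-1.573, 0.008, -0.22]
force: [-0.8, -0.5, 0.4]
width: 84.9
```

```bash
python3 - <<'E'
from h import *
plan([579.3,256.7,112],-.232,total=5)
E
```

```text
at [574.6 261.8 185.1] rot [-1.573  0.008 -0.22 ] F [-0.8 -0.5  0.4] w 84.9 t 2.48 rows 5 d [  4.7  -5.1 -73.1] turn [ 0.12  0.68 -0.49]
[0.03, 0.37, -0.02, 0.0, 0.03, -0.02]
[0.03, 0.37, -0.02, 0.0, 0.03, -0.02]
[0.03, 0.37, -0.02, 0.0, 0.03, -0.02]
[0.03, 0.37, -0.02, 0.0, 0.03, -0.02]
[0.03, 0.37, -0.02, 0.0, 0.03, -0.02]
```

>>> {"method": "apply_moves", "body": {
  "commands": [
    [[0.05,0.37,-0.04,0,0.04,-0.03],[0.05,0.37,-0.04,0,0.04,-0.03],[0.05,0.37,-0.03,0,0.03,-0.02],[0.04,0.37,-0.02,0,0.03,-0.02],[0.02,0.3,0,0,0,0],[0,0,0,0,0,0],[0,0,0,0,0,0]]
  ]
}}

```text
clock: 3.07
eef_pos: [586.1, 254.9, 115.3]
tool_rot: [-1.567, -0.009, -0.234]
force: [0.0, -0.6, 0.1]
width: 85.3
```

```bash
python3 - <<'E'
from h import *
plan([579.3,256.7,112],-.232,total=1)
d=snap('wrist','w2')
V=(d,(220,110),(150,250))
m=colmask(d,'b')[110:360,220:370]; print(m.sum())
x0=np.array([579.3,257,-.232,167])
f=lambda p:np.abs(hullmask(d,box(p[0],p[1],p[2],13,105,p[3]-24,p[3]),V[1],V[2])-m).sum()/m.sum()
r=minimize(f,x0,method='Nelder-Mead',options=dict(initial_simplex=[x0,x0+[6,0,0,0],x0+[0,6,0,0],x0+[0,0,.1,0],x0+[0,0,0,4]]));print(r.x.round(3),r.fun)
E
```

```text
at [586.1 254.9 115.3] rot [-1.567 -0.009 -0.234] F [ 0.  -0.6  0.1] w 85.3 t 3.07 rows 1 d [-6.8  1.8 -3.3] turn [-0.21 -0.13  0.49]
[-0.18, 0.08, 0.0, -0.04, -0.03, 0.1]
6871.0
[ 5.78672e+02  2.57080e+02 -2.41000e-01  1.69847e+02] 0.145084410905838
```

View pics/w2.png

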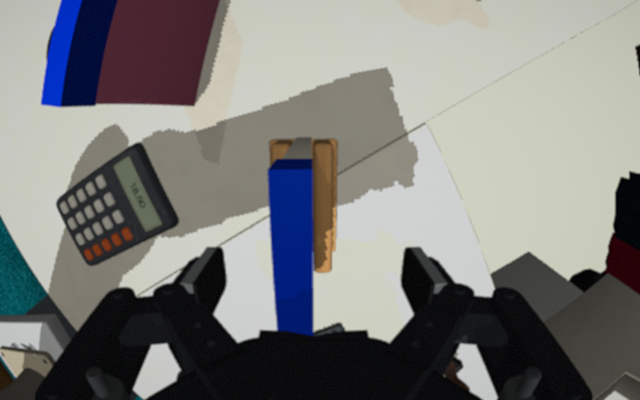

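The wrist view shows the blue pad between the open fingers, its top spanning columns 270 to 313 with the jaws at 215 and 410. The tool is about 7 mm off centre in jaw x. I correct that, then close.

>>> {"method": "apply_moves", "body": {
  "commands": [
    [[-0.09,0.06,0,0,0,0.05],[-0.08,0.03,0,0,0,0.04],[0,0,0,0,0,0],[0,0,0,0,0,0]]
  ]
}}

```text
clock: 3.45
eef_pos: [580.0, 257.6, 114.2]
tool_rot: [-1.564, -0.003, -0.233]
force: [0.0, -0.2, -1.0]
width: 85.7
```

```bash
python3 - <<'E'
from h import *
plan([579,256.9,112],-.235,total=1)
E
```

```text
at [580.  257.6 114.2] rot [-1.564 -0.003 -0.233] F [ 0.  -0.2 -1. ] w 85.7 t 3.45 rows 1 d [-1.  -0.7 -2.2] turn [-0.37  0.09  0.16]
[-0.02, 0.05, -0.02, -0.07, 0.02, 0.03]
```

>>> {"method": "apply_moves", "body": {
  "commands": [
    [[-0.02,0.03,-0.02,-0.07,0,0.03],[0,0,0,0,0,0]]
  ]
}}

```text
clock: 3.62
eef_pos: [579.2, 257.4, 113.7]
tool_rot: [-1.57, -0.001, -0.233]
force: [-0.4, 0.4, -0.1]
width: 85.4
```

>>> {"method": "apply_moves", "body": {
  "commands": [
    [[0,0,0,0,0,0],[0,0,0,0,0,0],[0,0,0,0,0,0],[0,0,0,0,0,0],[0,0,0,0,0,0],[0,0,0,0,0,0]]
  ],
  "claw": 5
}}

```text
clock: 4.12
eef_pos: [579.6, 257.5, 114.1]
tool_rot: [-1.57, -0.001, -0.233]
force: [-1.1, 0.1, 14.3]
width: 12.5
```

>>> {"method": "apply_moves", "body": {
  "commands": [
    [[0,0,0,0,0,0],[0,0,0,0,0,0],[0,0,0,0,0,0]]
  ]
}}

```text
clock: 4.37
eef_pos: [579.7, 257.6, 114.2]
tool_rot: [-1.569, -0.002, -0.233]
force: [-0.0, -0.3, 0.8]
width: 11.7
```

Gripped at about 12 mm. Now straight up.

>>> {"method": "apply_moves", "body": {
  "commands": [
    [[0,-0.2,0,0,0,0],[0,-0.3,0,0,0,0],[0,-0.4,0,0,0,0],[0,-0.4,0,0,0,0]]
  ]
}}

```text
clock: 4.7
eef_pos: [577.7, 256.0, 165.7]
tool_rot: [-1.575, 0.003, -0.233]
force: [1.2, 0.4, -0.7]
width: 12.1
```

```bash
python3 - <<'E'
from h import *
plan([579.5,257.5,232],-.235)
E
```

```text
at [577.7 256.  165.7] rot [-1.575  0.003 -0.233] F [ 1.2  0.4 -0.7] w 12.1 t 4.7 rows 2 d [ 1.8  1.5 66.3] turn [ 0.24  0.09 -0.17]
[0.02, -0.83, 0.02, 0.02, 0.01, -0.02]
[0.02, -0.83, 0.02, 0.02, 0.01, -0.02]
```

>>> {"method": "apply_moves", "body": {
  "commands": [
    [[0.02,-0.45,0.02,0,0,0],[0.01,-0.45,0.01,0,0,0],[0,-0.45,0,0,0,0],[0,-0.35,0,0,0,0],[0,0,0,0,0,0]]
  ]
}}

```text
clock: 5.12
eef_pos: [581.1, 256.7, 245.2]
tool_rot: [-1.571, -0.003, -0.235]
force: [0.1, -0.1, -0.3]
width: 12.2
```

```bash
python3 - <<'E'
from h import *
d=snap('side','s3')
plan([561,36,236],.219,total=9)
c=d['image'][60:250,250:400];cv2.imwrite('pics/s3c.png',cv2.resize(c[:,:,::-1],None,fx=3,fy=3,interpolation=cv2.INTER_CUBIC))
E
```

```text
at [580.6 256.6 243.9] rot [-1.572 -0.002 -0.235] F [ 0.5 -0.3 -1.7] w 11.8 t 5.17 rows 9 d [ -19.6 -220.6   -7.9] turn [  0.08 -25.99   0.12]
[0.09, 0.02, -0.61, 0.0, -0.58, 0.0]
[0.06, 0.02, -0.61, 0.0, -0.58, 0.0]
[0.03, 0.02, -0.61, 0.0, -0.58, 0.0]
[-0.0, 0.02, -0.62, 0.0, -0.58, 0.0]
[-0.03, 0.02, -0.61, 0.0, -0.58, 0.0]
[-0.07, 0.02, -0.61, 0.0, -0.58, 0.0]
[-0.1, 0.02, -0.61, 0.0, -0.58, 0.0]
[-0.13, 0.02, -0.6, 0.0, -0.58, 0.0]
```

View pics/s3c.png

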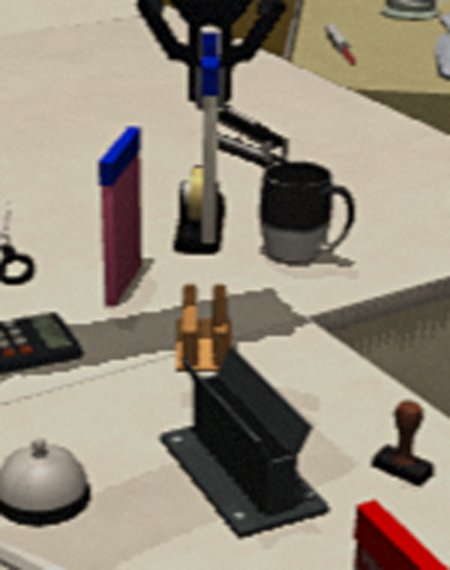

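The side crop shows the blue pad hanging upright in the jaws at (208,140), clear of its empty block at (205,330); the red pad is untouched. I refine the stand pose with a silhouette fit over the two fixed cameras.

```bash
python3 - <<'E'
from h import *
T,S=ld('top0'),ld('s3')
V=[(T,(297,178),(60,40)),(S,(297,172),(66,72))]
ms=[]
for d,o,z in V:
    hsv=cv2.cvtColor(d['image'],cv2.COLOR_RGB2HSV)[o[1]:o[1]+z[1],o[0]:o[0]+z[0]].astype(int)
    th=cv2.threshold(hsv[...,2].astype(np.uint8),0,255,cv2.THRESH_OTSU)[0]
    m=((hsv[...,2]<th)&(hsv[...,1]<140)).astype(np.uint8)
    n,l,st,_=cv2.connectedComponentsWithStats(m); m=(l==1+st[1:,4].argmax())
    m=cv2.morphologyEx(m.astype(np.uint8),cv2.MORPH_CLOSE,np.ones((5,5)))
    ms.append(m.astype(np.float32));print(th,m.sum())
def model(p,i):
    cx,cy,yw,t,L=p;d,o,z=V[i]
    w=np.vstack([box(cx,cy,yw,18+2*t,L,60,61),box(cx,cy,yw,44+2*t,L,84,85)])
    return np.maximum.reduce([hullmask(d,b,o,z,6) for b in(box(cx,cy,yw,84,156,0,8),box(cx,cy,yw,18+2*t,L,8,60),w)])
def cost(p,sel=(0,1)): return sum(np.abs(model(p,i)-ms[i]).sum()/ms[i].sum() for i in sel)
x0=np.array([561,30,.219,4,140.])
for sel in((0,1),(0,),(1,)):
    r=minimize(cost,x0,args=(sel,),method='Nelder-Mead',options=dict(maxiter=400,initial_simplex=[x0]+[x0+np.eye(5)[k]*v for k,v in enumerate((6,6,.08,2,-6))]));print(sel,r.x.round(3),r.fun, [round(float(cost(r.x,(i,))),3) for i in(0,1)])
    if len(sel)==2: best=r.x
print(model(best,0).sum(),model(best,1).sum())
o=[]
for i in(0,1): o.append(cv2.resize(np.dstack([ms[i]*255,model(best,i)*255,ms[i]*0]).astype('uint8'),None,fx=5,fy=5,interpolation=0))
h=max(a.shape[0] for a in o);cv2.imwrite('pics/fit.png',np.hstack([np.pad(a,((0,h-a.shape[0]),(0,0),(0,0))) for a in o]))
E
```

```text
96.0 1148
117.0 2011
(0, 1) [5.60840e+02 3.59770e+01 2.18000e-01 2.84900e+00 1.36466e+02] 0.13455426692962646 [0.034, 0.101]
(0,) [5.61059e+02 3.55450e+01 2.15000e-01 2.79700e+00 1.36338e+02] 0.03293167054653168 [0.033, 0.106]
(1,) [5.59899e+02 3.62980e+01 2.31000e-01 2.74300e+00 1.36703e+02] 0.09743632376194 [0.045, 0.097]
1152.6945 2114.1943
```

View pics/fit.png

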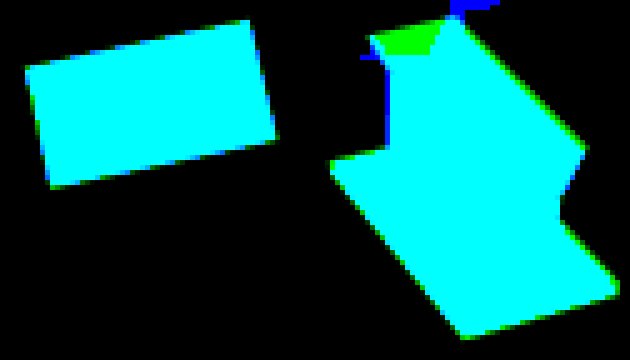

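The overlay shows the fit matching both silhouettes; the only mismatch is at the lip's hollow end. Stand at (560.8, 35.9), yaw 0.218, and the two views agree within 1 mm.

>>> {"method": "apply_moves", "body": {
  "commands": [
    [[0.05,0.02,-0.35,0,-0.4,0],[0.06,0.02,-0.55,0,-0.55,0],[0.03,0.02,-0.6,0,-0.58,0],[0,0.02,-0.62,0,-0.58,0],[-0.03,0.02,-0.61,0,-0.58,0],[-0.07,0.02,-0.61,0,-0.58,0],[-0.1,0.02,-0.61,0,-0.58,0],[-0.13,0.02,-0.5,0,-0.5,0]]
  ]
}}

```text
clock: 5.83
eef_pos: [556.6, 79.0, 230.7]
tool_rot: [-1.569, 0.008, 0.176]
force: [0.6, -0.2, -1.0]
width: 12.4
```

```bash
python3 - <<'E'
from h import *
plan([560.8,35.9,236],.218,total=3)
E
```

```text
at [556.6  79.  230.7] rot [-1.569  0.008  0.176] F [ 0.6 -0.2 -1. ] w 12.4 t 5.83 rows 3 d [  4.2 -43.1   5.3] turn [-0.09 -2.39 -0.48]
[-0.03, -0.04, -0.36, -0.01, -0.16, -0.03]
[-0.03, -0.04, -0.36, -0.01, -0.16, -0.03]
[-0.04, -0.04, -0.36, -0.01, -0.16, -0.03]
```

>>> {"method": "apply_moves", "body": {
  "commands": [
    [[-0.02,-0.02,-0.36,0,-0.16,-0.02],[-0.03,-0.02,-0.3,0,-0.15,-0.02],[-0.03,-0.02,-0.2,0,-0.1,0],[0,0,0,0,0,0],[0,0,0,0,0,0]]
  ]
}}

```text
clock: 6.25
eef_pos: [555.0, 35.3, 229.6]
tool_rot: [-1.571, 0.015, 0.205]
force: [-0.2, -0.5, -1.4]
width: 11.9
```

```bash
python3 - <<'E'
from h import *
plan([560.8,35.9,220],.218,total=2)
E
```

```text
at [555.   35.3 229.6] rot [-1.571  0.015  0.205] F [-0.2 -0.5 -1.4] w 11.9 t 6.25 rows 2 d [ 5.8  0.6 -9.6] turn [ 0.01 -0.72 -0.85]
[0.07, 0.12, -0.01, 0.0, -0.07, -0.09]
[0.07, 0.12, -0.01, 0.0, -0.07, -0.09]
```

>>> {"method": "apply_moves", "body": {
  "commands": [
    [[0.07,0.05,-0.01,0,-0.07,-0.08],[0.06,0.05,-0.01,0,-0.06,-0.06],[0,0,0,0,0,0],[0,0,0,0,0,0]]
  ]
}}

```text
clock: 6.58
eef_pos: [560.4, 39.7, 224.1]
tool_rot: [-1.569, 0.003, 0.222]
force: [0.2, 0.4, -1.3]
width: 12.4
```

```bash
python3 - <<'E'
from h import *
plan([560.8,35.9,200],.218,total=2)
d=snap('side','s4');snap('top','t4')
c=d['image'][50:260,240:400];cv2.imwrite('pics/s4c.png',cv2.resize(c[:,:,::-1],None,fx=2.8,fy=2.8,interpolation=cv2.INTER_CUBIC))
E
```

```text
at [560.4  39.7 224.1] rot [-1.569  0.003  0.222] F [ 0.2  0.4 -1.3] w 12.4 t 6.58 rows 2 d [  0.4  -3.8 -24.1] turn [-0.11  0.25 -0.14]
[-0.0, 0.3, -0.05, -0.01, 0.03, -0.01]
[-0.0, 0.3, -0.05, -0.01, 0.03, -0.01]
```

View pics/s4c.png

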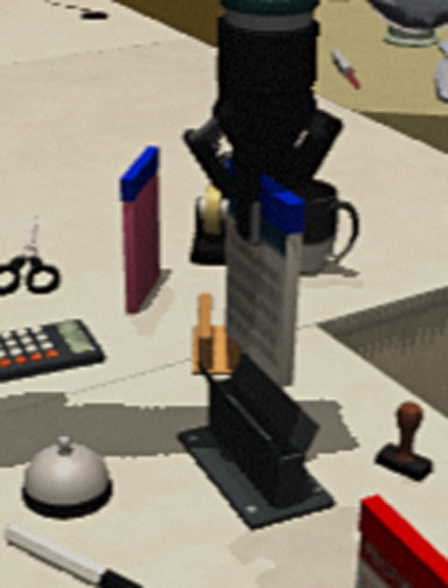

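The crop shows the pad hanging upright over the stand, with its bottom corner near (290,383) and the lips at (260,400). I check this against the projection expected from the tool pose.

```bash
python3 - <<'E'
from h import *
S=ld('s4')
b=box(560.4,39.7,.222,13,105,116,276)
for P,q in zip(b,proj(S,b)):
    print(P.round(),q.round(1),((q-[240,50])*2.8).round())
E
```

```text
[566. -13. 116.] [338.8 188.3] [277. 387.]
[566. -13. 276.] [341.9 122.8] [285. 204.]
[543.  89. 116.] [318.8 168.4] [221. 332.]
[543.  89. 276.] [319.8 106.7] [223. 159.]
[578. -10. 116.] [343.8 187. ] [291. 384.]
[578. -10. 276.] [347.3 121.8] [300. 201.]
[555.  92. 116.] [323.5 167.4] [234. 329.]
[555.  92. 276.] [324.9 105.9] [238. 157.]
```

It matches within 1 to 2 crop pixels. I descend into the mouth and pause above the slot proper.

>>> {"method": "apply_moves", "body": {
  "commands": [
    [[0,0.25,-0.04,0,0.02,0],[0,0.25,-0.03,0,0.02,0],[0,0.25,-0.02,0,0,0],[0,0.25,-0.01,0,0,0],[0,0.1,0,0,0,0],[0,0,0,0,0,0],[0,0,0,0,0,0]]
  ]
}}

```text
clock: 7.27
eef_pos: [560.2, 35.7, 174.0]
tool_rot: [-1.569, 0.005, 0.219]
force: [0.3, -0.2, -1.9]
width: 11.8
```

```bash
python3 - <<'E'
from h import *
plan([560.8,35.9,172],.218,total=2)
E
```

```text
at [560.2  35.7 174. ] rot [-1.569  0.005  0.219] F [ 0.3 -0.2 -1.9] w 11.8 t 7.27 rows 2 d [ 0.6  0.2 -2. ] turn [-0.11  0.06 -0.3 ]
[0.01, 0.03, 0.0, -0.01, 0.01, -0.03]
[0.01, 0.03, 0.0, -0.01, 0.01, -0.03]
```

>>> {"method": "apply_moves", "body": {
  "commands": [
    [[0.01,0.15,0,0,0,-0.04],[0.01,0.2,0,0,0,-0.02],[0,0.2,0,0,0,0],[0,0,0,0,0,0]]
  ]
}}

```text
clock: 7.6
eef_pos: [560.2, 35.7, 150.4]
tool_rot: [-1.569, 0.001, 0.219]
force: [-0.5, 0.6, -1.2]
width: 12.6
```

```bash
python3 - <<'E'
from h import *
plan([560.8,35.9,116],.218,total=4)
E
```

```text
at [560.2  35.7 150.4] rot [-1.569e+00  1.000e-03  2.190e-01] F [-0.5  0.6 -1.2] w 12.6 t 7.6 rows 4 d [  0.6   0.2 -34.4] turn [-0.13  0.03 -0.04]
[0.0, 0.21, 0.0, -0.01, 0.0, -0.0]
[0.0, 0.21, 0.0, -0.01, 0.0, -0.0]
[0.0, 0.21, 0.0, -0.01, 0.0, -0.0]
[0.0, 0.21, 0.0, -0.01, 0.0, -0.0]
```

No contact force at all, and the pad is about 18 mm into the slot. I continue.

>>> {"method": "apply_moves", "body": {
  "commands": [
    [[0.01,0.2,0,0,0,0],[0,0.2,0,0,0,0],[0,0.2,0,0,0,0],[0,0,0,0,0,0]]
  ]
}}

```text
clock: 7.93
eef_pos: [560.3, 35.8, 123.6]
tool_rot: [-1.568, 0.001, 0.219]
force: [-0.8, -0.0, -1.1]
width: 12.3
```

>>> {"method": "apply_moves", "body": {
  "commands": [
    [[0,0.06,0,0,0,0],[0,0.06,0,0,0,0],[0,0,0,0,0,0]]
  ]
}}

```text
clock: 8.18
eef_pos: [561.1, 35.9, 117.8]
tool_rot: [-1.569, 0.0, 0.219]
force: [-0.4, 0.6, -1.3]
width: 12.2
```

>>> {"method": "apply_moves", "body": {
  "commands": [
    [[0,0.05,0,0,0,0],[0,0.02,0,0,0,0],[0,0,0,0,0,0]]
  ]
}}

```text
clock: 8.43
eef_pos: [561.1, 35.9, 116.5]
tool_rot: [-1.568, -0.0, 0.218]
force: [-2.2, -0.4, -2.2]
width: 12.1
```

>>> {"method": "apply_moves", "body": {
  "commands": [
    [[0,0.04,0,0,0,0],[0,0.02,0,0,0,0]]
  ]
}}

```text
clock: 8.6
eef_pos: [561.2, 36.1, 116.1]
tool_rot: [-1.567, -0.001, 0.218]
force: [-2.1, -0.6, 2.9]
width: 11.9
```

Floor contact at TCP z = 116.1 (116 expected). I release, settle and rise straight up.

>>> {"method": "apply_moves", "body": {
  "commands": [
    [[0,0,0,0,0,0],[0,0,0,0,0,0],[0,0,0,0,0,0],[0,0,0,0,0,0],[0,0,0,0,0,0],[0,0,0,0,0,0]]
  ],
  "claw": 85
}}

```text
clock: 9.1
eef_pos: [564.0, 36.4, 117.0]
tool_rot: [-1.568, -0.007, 0.219]
force: [-0.5, -0.9, 0.1]
width: 83.0
```

>>> {"method": "apply_moves", "body": {
  "commands": [
    [[0,-0.2,0,0,0,0],[0,-0.3,0,0,0,0],[0,-0.5,0,0,0,0],[0,-0.5,0,0,0,0],[0,-0.5,0,0,0,0],[0,-0.5,0,0,0,0],[0,-0.4,0,0,0,0],[0,0,0,0,0,0]]
  ]
}}

```text
clock: 9.77
eef_pos: [562.5, 35.6, 240.1]
tool_rot: [-1.569, -0.005, 0.218]
force: [0.1, -0.4, 1.0]
width: 85.2
```

```bash
python3 - <<'E'
from h import *
plan([560.8,35.9,236],.218,total=1)
d=snap('side','s5');t=snap('top','t5')
c=d['image'][80:340,230:420]
a=cv2.resize(c[:,:,::-1],None,fx=2.2,fy=2.2,interpolation=cv2.INTER_CUBIC)
cv2.imwrite('pics/s5c.png',a)
b=box(560.8,35.9,.218,13,105,8,168)
for P,q in zip(b,proj(d,b)): print(P.round(),((q-[230,80])*2.2).round())
E
```

```text
at [562.5  35.6 240.1] rot [-1.569 -0.005  0.218] F [ 0.1 -0.4  1. ] w 85.2 t 9.77 rows 1 d [-1.7  0.3 -4.1] turn [-0.13  0.    0.28]
[-0.04, 0.1, 0.02, -0.03, 0.0, 0.06]
[566. -17.   8.] [237. 324.]
[566. -17. 168.] [243. 196.]
[543.  86.   8.] [195. 276.]
[543.  86. 168.] [197. 154.]
[579. -14.   8.] [247. 321.]
[579. -14. 168.] [254. 193.]
[556.  89.   8.] [205. 274.]
[556.  89. 168.] [208. 152.]
```

View pics/s5c.png

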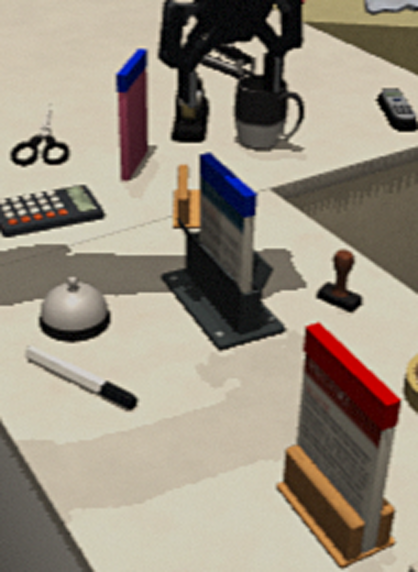

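The pad stands in the stand with its top corners at about (201,154) and (256,193), against (197–208,153) and (254,193) predicted for fully seated. The red pad is untouched in its block, and the gripper is clear above.

```bash
python3 -c "
from h import *
finish_job()"
```

```text
the job is handed in; nothing more can be done
```

The blue-topped pad is in the slot of the dark stand, upright and released, and I handed the job in at about 9.8 s on the robot clock. I lifted the pad straight out of its wooden block, carried it over to the stand and lowered it in. I then opened the jaws and rose clear, to a TCP height of 240 mm.

- **Seating:** floor contact came at TCP z = 116.1 mm, where I expected 116. In the last side picture the pad's top corners lie within a few pixels of those predicted for a fully seated pad.
- **Forces:** the sampled force was at most about 14 N, while the jaws were closing, and under 4 N during insertion.
- **Other objects:** the red pad and the pink look-alike stand where they were.

No check failed, though two readings differed slightly from the given sizes. The wrist-camera fits put the pad's top 2–4 mm higher than expected, and the gripped width read about 12 mm against 13 mm. The final seating was checked from the side picture only; I took a top picture too but did not view it.

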